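# Close the packed case: seat its lid on the two dowel pins

### The job

The small wooden case with the two white ramekins is packed; put its lid on. Its lid is the long plywood one with the green handle, whose two holes match the pins: set it over both steel dowel pins of the case so that it lies flat and fully home on the rim, and let go. Leave the shorter lid with the yellow handle where it lies; its holes are too close together.

Things in the scene. Friction and masses are not known exactly. Their poses are not given: they have to be found in the camera images.
- case: Open wooden case fixed to the worktop, 220 (x) by 94 (y) by 50 mm high, two white ramekins inside, 8 mm below the rim. Origin: centre of its underside, z up. On its end blocks, at x = -92 and +92 mm, y = 0, stand two steel dowel pins of 12 mm diameter, 28 mm above the rim (to z = 78 mm); the top 10 mm taper to 5 mm.
- lid_green: The lid to seat: loose plywood board 220 (x) by 94 (y) by 10 mm, about 0.25 kg, lying flat, handle up. Origin: centre of its underside. Two 24 mm through holes at x = -92 and +92 mm, y = 0. Green bar handle over its centre: 84 mm along x, 20 mm wide in y, z = 30 to 54 mm, on posts at x = -30 and +30 mm. Fits either way round. Seated, its origin is 50 mm above the case's origin.
- lid_yellow: A lid of another case, to be left alone: loose plywood board 180 mm (its x) by 94 mm by 10 mm, with two 24 mm holes at x = -65 and +65 mm and the same bar handle in yellow. Origin: centre of its underside.

How it is judged:
By the outcome, as a careful person would: the job done as asked, in the order asked, and still so for the second after the job is handed in, with the robot touching nothing.
It also fails if it takes over 45 s, if anything falls off the work surface, if the arm or the gripper's body presses on something with over 40 N, if the wrist force passes 120 N, or if a joint passes its speed limit or range.

### The arm

A 6-joint arm with a two-finger parallel gripper is mounted at the origin on a cart in front of the work surface, level with it; the furniture and walls round the work are solid. World frame = base frame: x ahead of the robot, y to its left, z up, the work surface at z = 0. Lengths are in m, angles in rad, forces in N, time in s.
With the tool pointing down it reaches from about 0.35 to 0.775 m from the base axis. Payload 7.3 kg.
Tool frame: the origin (TCP) lies at the very end of the fingers, on their centre line; the grasp point (between the pads) lies 19 mm behind it; z points along the fingers, y is the line along which they close (so a half turn about z gives the same grasp; the last joint's range is limited). The gripper opens to 92 mm and grips with 3 to 60 N. Pads are 19 mm wide; open, the fingers measure 130 mm over their backs; the gripper's body (75 mm by 190 mm) begins 47 mm behind the grasp point.
Start: joints at [1.013, 0.342, 1.524, -0, 1.275, -0.146], TCP at [0.21, 0.481, 0.227] pointing down, gripper open.
Joint ranges: [-2.53, 2.53], [-0.77, 2.02], [0.04, 2.7], [-1, 4.14], [0.28, 2.66], [-3.11, 3.11]. Speed limits (rad/s): [2.57, 2.57, 3.14, 3.14, 3.14, 3.14].

### API

Orientations are given as [roll, pitch, yaw] about the fixed x, y, z axes, in that order (R = Rz(yaw) Ry(pitch) Rx(roll)).
In Python, from cell import * gives the robot as it stands.
- The arm moves only by the tool step_arm, never from a script. Its argument "commands" is a list of rows, each a list of 7 numbers: the opening, from 0 (shut) to 1 (fully open), then the shift along the world's x, y, z in cm, then the turn, a rotation vector about the world's x, y, z in rad. A call has 1 to 5 rows; each row is the pose to reach, as a shift and turn from the pose commanded when the call began; what a row does not reach only later rows make up. A row lasts 1/12 s, in which the tool goes at most 41.7 mm and 7.16 degrees, less where a joint would pass 70% of its speed; a pose out of reach is approached as far as the arm can. A call with a gripper value outside its range is refused whole. The fingers move at their own pace and stop on an object; "grip_force" is the grip in N (left out, the last holds). Time passes only in rows, so rows that repeat a pose let the fingers close. It gives the time, the measured TCP pose, the force, the opening and the grip force at its end, in the units of the state.
- observe(): the state, without advancing time (a new reading comes with each control period).
- read_camera(name): name is "scene" or "top" or "wrist"; returns the picture (384x512x3 uint8, red, green, blue); there is no depth.
- camera_model(name): a dict with "vfov" (degrees; the focal length in pixels is half the picture's height over the tangent of half this angle, whatever the lens; pixels are square), "cx", "cy" (the principal point, pixels), "world_to_cam" (4x4, takes a point from world to camera coordinates). Camera axes: x right, y up, looking along -z (the intrinsics and any distortion apply to the point x, -y, -z); pixel columns grow to the right and rows downward; lengths in m; the calibration is good to about 2 mm. A picture is of the moment at which its call begins: read the wrist's pose just before it. camera_model takes no time and is no camera call; for the wrist camera it gives the pose at the moment of the call.
- hand_in(): hands the job in; it is judged then, once.
The state is a dict: "time": time; "qpos": joint angles; "qvel": joint speeds; "joint_efforts": joint torques, N m; "tool_pos": TCP position; "tool_rot": TCP orientation; "contact_force": force on the tool from outside, world axes, zero at the start; "torque": the same for the moment, N m; "opening": finger opening in m; "grip_force": force on a finger pad.
Only numpy, scipy, OpenCV 4.12 (cv2) and the standard library are available. Lean on these libraries where they do the work, as an engineer would, in place of code of your own. Each camera call takes 0.05 s, during which the arm holds its last target. There are 200 camera calls.

## Working session

There is one attempt and no reset: what is moved stays moved. The work goes in short steps, Python scripts to look and compute and a tool call to move; the robot and the scene stay as the last step left them, time stands still between calls to the robot, and variables do not carry over. Pictures are saved under pics/ and viewed, at most 10 in all, crops included, and the job is handed in when it is done.

Besides the shell and the picture viewer there is one more tool, called after "Call:" as a command line: name --pt "numbers of a row" for each row, then --argument value for the rest. step_arm: Moves the arm, as the interface text tells. Its arguments: {"type":"object","properties":{"commands":{"type":"array"},"grip_force":{"type":"number"}},"required":["commands"]}

```bash
mkdir -p pics; ls
python3 - <<'E'
from cell import *
import cv2,numpy as np
o=observe();print(o)
for n in("top","scene"):
    m=camera_model(n);print(n,m)
    cv2.imwrite(f"pics/{n}1.png",cv2.resize(read_camera(n)[:,:,::-1],(800,600),interpolation=cv2.INTER_CUBIC))
E
```

```text
pics
{'time': 0.0, 'qpos': array([ 1.01301830e+00,  3.42707202e-01,  1.52501613e+00, -1.99958620e-05,
        1.27537720e+00, -1.45970186e-01]), 'qvel': array([ 2.10161494e-03, -1.21010636e-04, -1.15836847e-03, -7.25442274e-04,
        1.74844033e-03, -6.07879858e-05]), 'joint_efforts': array([-2.72114776e-03, -4.31243491e+01, -2.44216651e+01,  7.14393798e-02,
        5.62579965e-02, -1.27126186e-04]), 'tool_pos': array([0.20989619, 0.48077786, 0.22605332]), 'tool_rot': array([-3.14009803e+00, -2.00406717e-04,  2.72979050e+00]), 'contact_force': array([-0.00256863,  0.31361338,  0.03063561]), 'torque': array([-0.00547508,  0.00711832,  0.03149357]), 'grip_force': 0.0, 'opening': 0.09183372955225176}
top {'vfov': 56.76722586780979, 'cx': 249.75865498468065, 'cy': 192.13304026851617, 'world_to_cam': array([[ 0.00209966, -0.99997653, -0.00652086,  0.04086776],
       [ 0.99865355,  0.0017588 ,  0.05184577, -0.51000394],
       [-0.05183309, -0.00662094,  0.99863381, -0.86152118],
       [ 0.        ,  0.        ,  0.        ,  1.        ]])}
scene {'vfov': 51.363436340689134, 'cx': 246.890005211455, 'cy': 184.32236305926148, 'world_to_cam': array([[ 0.6714837 , -0.74095763,  0.00956239, -0.30521063],
       [ 0.49732194,  0.46018331,  0.73546054, -0.29774136],
       [-0.54934555, -0.48909418,  0.67750007, -0.83243821],
       [ 0.        ,  0.        ,  0.        ,  1.        ]])}
```

View pics/top1.png

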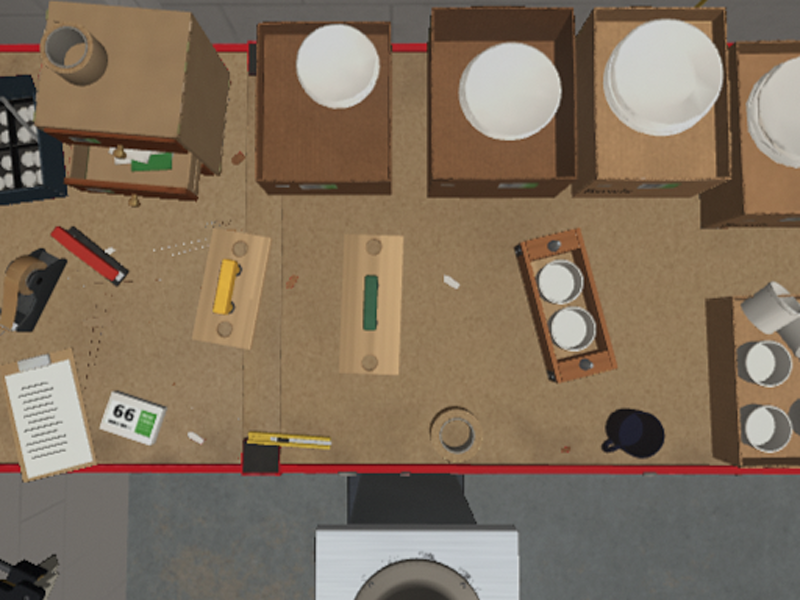

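View pics/scene1.png

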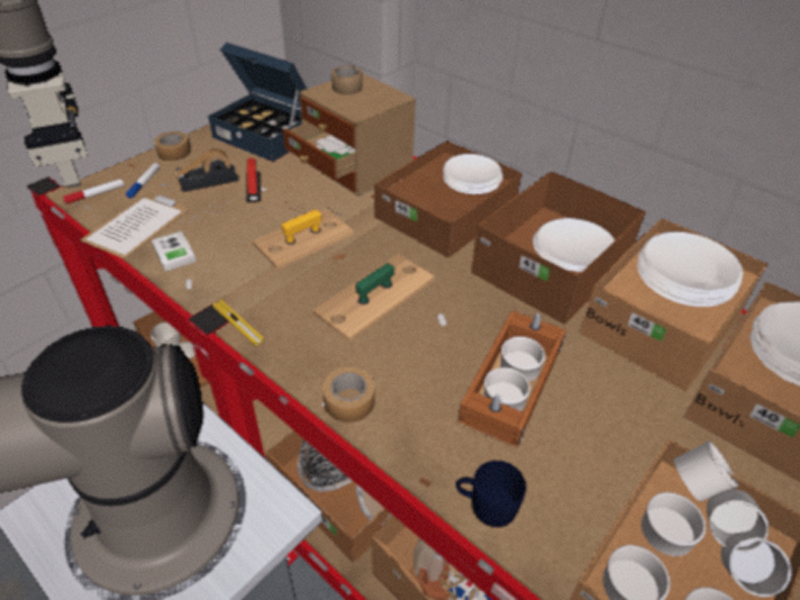

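The top view shows the green lid with holes at about (374,246) and (370,362), the case pins near (555,244) and (586,365), and the yellow lid to the left. I'll enlarge the lid and case.

```bash
cat > h.py <<'E'
from cell import *
import numpy as np,cv2
def ray(n,u,v,z,m=None):
    m=m or camera_model(n);f=192/np.tan(np.radians(m["vfov"]/2));W=m["world_to_cam"]
    d=W[:3,:3].T@np.array([(u-m["cx"])/f,-(v-m["cy"])/f,-1]);c=-W[:3,:3].T@W[:3,3]
    return c+d*(z-c[2])/d[2]
E
python3 - <<'E'
from h import *
im=read_camera("top")[:,:,::-1]
# crop cols 210-400, rows 140-250 x4.2
cv2.imwrite("pics/crop1.png",cv2.resize(im[140:250,210:400],None,fx=4.2,fy=4.2,interpolation=cv2.INTER_CUBIC))
E
```

```text
(no output)
```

View pics/crop1.png

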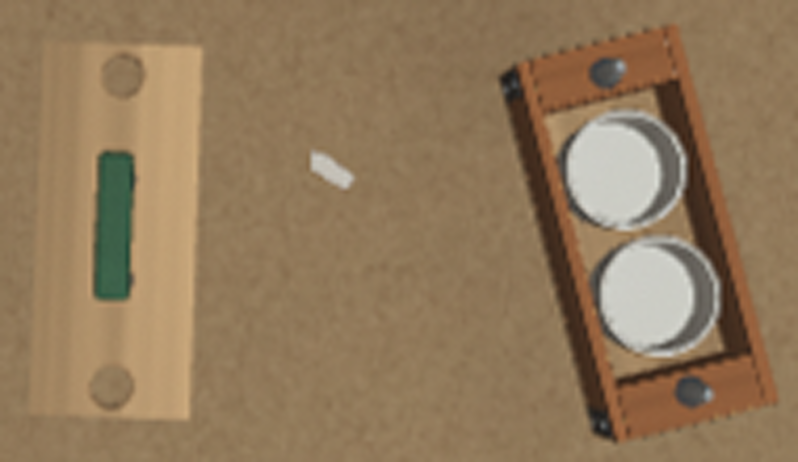

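```bash
cat > a.py <<'E'
from h import *
def p(x,y,z): return ray("top",210+(x+.5)/4.2-.5,140+(y+.5)/4.2-.5,z)[:2]
def rep(n,a,b):
    d=a-b; print(n,"c",((a+b)/2).round(4),"len",np.linalg.norm(d).round(4),"ang",np.degrees(np.arctan2(d[1],d[0])).round(2))
rep("holes",p(123,76,.008),p(111,387,.008))
q=[p(*c,.01) for c in((43,42),(203,45),(190,420),(28,415))]
rep("lid",(q[0]+q[1])/2,(q[2]+q[3])/2)
rep("handle",p(116,152,.054),p(113,299,.054))
q=[p(*c,.05) for c in((521,65),(678,26),(775,402),(618,440))]
rep("rim",(q[0]+q[1])/2,(q[2]+q[3])/2)
rep("pinbase",p(600,75,.05),p(688,391,.05))
rep("pintip",p(617,70,.078),p(705,395,.078))
E
python3 a.py; python3 - <<'E'
E
```

```text
holes c [0.5042 0.0723] len 0.1837 ang -1.99
lid c [0.5049 0.0728] len 0.2204 ang -1.92
handle c [0.5051 0.0718] len 0.0823 ang -0.94
rim c [ 0.5021 -0.2268] len 0.2166 ang 13.67
pinbase c [ 0.502  -0.2246] len 0.1832 ang 14.76
pintip c [ 0.5011 -0.2251] len 0.1817 ang 14.31
```

Lid: centre (0.505, 0.072), angle about -2°. Case: centre (0.502, -0.2255), angle about 14.3°. The 6 mm radial clearance covers the measuring error, so I start moving.

Call:
step_arm --pt "1 2 -2.7 0 0 0 0.025" --pt "1 4 -5.4 0 0 0 0.05" --pt "1 6 -8.1 0 0 0 0.075" --pt "1 8 -10.9 0 0 0 0.1" --pt "1 9.8 -13.6 0 0 0 0.126" --grip_force 40

```text
time: 0.57
tool_pos: [0.3087, 0.3437, 0.2265]
tool_rot: [-3.141, -0.0, 2.857]
contact_force: [-0.3, -0.0, -0.2]
opening: 0.0918
grip_force: 0.0
```

Call:
step_arm --pt "1 2 -2.7 -0.5 0 0 0.025" --pt "1 4 -5.4 -1 0 0 0.05" --pt "1 6 -8.1 -2 0 0 0.075" --pt "1 8 -10.9 -3 0 0 0.1" --pt "1 9.8 -13.6 -4 0 0 0.126"

```text
time: 0.98
tool_pos: [0.407, 0.2076, 0.1863]
tool_rot: [3.141, 0.0, 2.983]
contact_force: [1.4, -0.4, 0.2]
opening: 0.0918
grip_force: 0.0
```

Call:
step_arm --pt "1 2 -2.7 -0.5 0 0 0.025" --pt "1 4 -5.4 -1 0 0 0.05" --pt "1 6 -8.1 -2 0 0 0.075" --pt "1 8 -10.9 -3 0 0 0.1" --pt "1 9.8 -13.6 -4 0 0 0.125"

```text
time: 1.4
tool_pos: [0.505, 0.0715, 0.1462]
tool_rot: [3.142, 0.0, 3.108]
contact_force: [0.9, 0.3, -0.1]
opening: 0.0918
grip_force: 0.0
```

Run:
```python
from h import *
m=camera_model("wrist");im=read_camera("wrist")
print(observe()["tool_pos"],m)
cv2.imwrite("pics/w1.png",cv2.resize(im[:,:,::-1],(800,600),interpolation=cv2.INTER_CUBIC))
```

```text
[0.50734804 0.06717731 0.14437122] {'vfov': 68.19939797702172, 'cx': 251.61554610152834, 'cy': 192.17263840564354, 'world_to_cam': array([[ 3.38697912e-02,  9.99426250e-01, -9.04697927e-05,
        -8.73069847e-02],
       [-9.52938042e-01,  3.22670542e-02, -3.01443073e-01,
         4.93253815e-01],
       [-3.01267200e-01,  1.02960260e-02,  9.53484172e-01,
        -1.63405464e-01],
       [ 0.00000000e+00,  0.00000000e+00,  0.00000000e+00,
         1.00000000e+00]])}
```

View pics/w1.png

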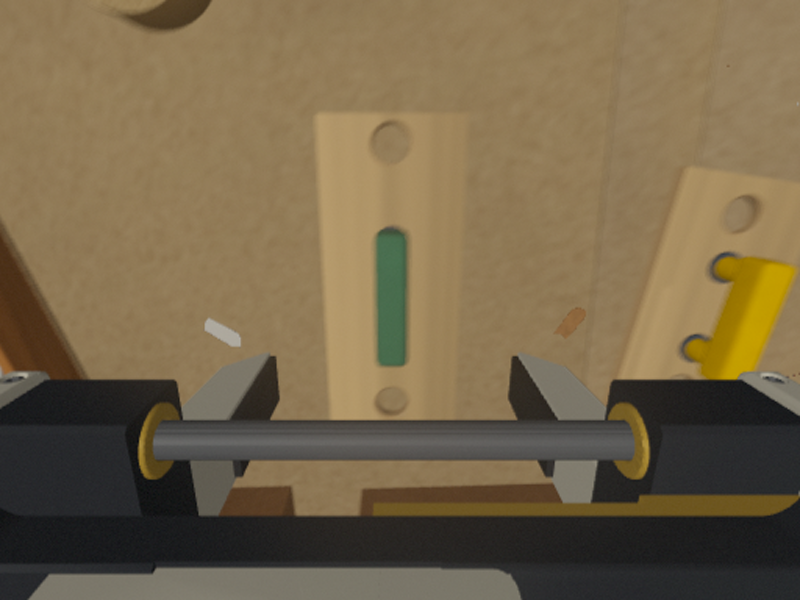

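The wrist view has the handle from (391,230) to (391,364), nearly parallel to the fingers' plane, with holes at (390,143) and (391,400).

Run:
```python
from h import *
s=lambda u,v,z:ray("wrist",u/1.5625,v/1.5625,z)[:2]
for a,b,z in(((391,230),(391,364),.054),((390,143),(391,400),.008)):
    a=s(*a,z);b=s(*b,z);d=b-a;print((a+b)/2,np.linalg.norm(d),np.degrees(np.arctan2(d[1],d[0])))
o=observe();print(o["tool_pos"],o["tool_rot"],o["time"])
```

```text
[0.5045652  0.06456248] 0.08252226152324801 -2.067649758961919
[0.50668895 0.06384103] 0.1819777072722086 -1.8702109943096346
[0.50734804 0.06717731 0.14437122] [-3.13923588e+00  2.76460397e-04  3.10701784e+00] 1.45
```

Wrist and top estimates disagree by 8 mm in y, and the arm may still be swinging. I'll settle and check again.

Call:
step_arm --pt "1 0 0 0 0 0 0" --pt "1 0 0 0 0 0 0" --pt "1 0 0 0 0 0 0"

```text
time: 1.7
tool_pos: [0.5035, 0.0739, 0.1469]
tool_rot: [3.141, -0.0, 3.107]
contact_force: [0.5, 0.6, 0.1]
opening: 0.092
grip_force: 0.0
```

Run:
```python
from h import *
o=observe();print(o["tool_pos"],o["tool_rot"],o["qvel"].round(3))
m=camera_model("wrist");im=read_camera("wrist").astype(int)
R,G,B=im[...,0],im[...,1],im[...,2]
k=((G>R+15)&(G>B)).astype(np.uint8)
n,l,st,c=cv2.connectedComponentsWithStats(k);i=1+st[1:,4].argmax();print(st[i],c[i]*1.5625)
x,y,w,h=st[i][:4]
print([ray("wrist",u,v,.054,m)[:2].round(4) for u,v in((x+w/2,y+2),(x+w/2,y+h))],ray("wrist",*c[i],.054,m))
```

```text
[0.50353187 0.07391009 0.1468676 ] [ 3.14119801e+00 -4.71130275e-04  3.10702723e+00] [ 0.014 -0.011  0.001 -0.002 -0.001 -0.005]
[ 239  148   21   86 1682] [389.71462545 298.30558859]
[array([0.4623, 0.0723]), array([0.5442, 0.0693])] [0.50030219 0.07081275 0.054     ]
```

Settled, the handle reads (0.503, 0.071), which matches the top view. I'll descend and grasp.

Call:
step_arm --pt "1 0 -0.1 -2.5 0 0 0" --pt "1 0 -0.2 -5 0 0 0" --pt "1 0 -0.2 -7.5 0 0 0" --pt "1 0 -0.2 -9.5 0 0 0" --pt "1 0 -0.2 -11 0 0 0"

```text
time: 2.17
tool_pos: [0.503, 0.0724, 0.0357]
tool_rot: [3.141, -0.001, 3.109]
contact_force: [0.2, -0.1, -0.8]
opening: 0.0916
grip_force: 0.0
```

Call:
step_arm --pt "1 0 0 -0.5 0 0 0" --pt "1 0 0 -1 0 0 0" --pt "1 0 0 -1.3 0 0 0" --pt "1 0 0 -1.3 0 0 0" --pt "1 0 0 -1.3 0 0 0"

```text
time: 2.58
tool_pos: [0.5046, 0.0713, 0.0245]
tool_rot: [3.141, 0.001, 3.107]
contact_force: [1.1, 0.6, -0.5]
opening: 0.0916
grip_force: 0.0
```

Call:
step_arm --pt "0 0 0 0 0 0 0" --pt "0 0 0 0 0 0 0" --pt "0 0 0 0 0 0 0" --pt "0 0 0 0 0 0 0" --pt "0 0 0 0 0 0 0"

```text
time: 3.0
tool_pos: [0.5042, 0.0711, 0.0239]
tool_rot: [3.142, 0.0, 3.107]
contact_force: [-0.7, 0.2, 0.6]
opening: 0.0634
grip_force: 0.0
```

Call:
step_arm --pt "0 0 0 0 0 0 0" --pt "0 0 0 0 0 0 0" --pt "0 0 0 0 0 0 0" --pt "0 0 0 0 0 0 0" --pt "0 0 0 0 0 0 0"

```text
time: 3.42
tool_pos: [0.5041, 0.0711, 0.0237]
tool_rot: [3.141, 0.0, 3.107]
contact_force: [-0.5, 0.0, -0.4]
opening: 0.0297
grip_force: 0.0
```

Call:
step_arm --pt "0 0 0 0 0 0 0" --pt "0 0 0 0 0 0 0" --pt "0 0 0 0 0 0 0" --pt "0 0 0 0 0 0 0" --pt "0 0 0 0 0 0 0"

```text
time: 3.83
tool_pos: [0.5041, 0.0712, 0.0237]
tool_rot: [3.141, 0.0, 3.107]
contact_force: [-0.3, 1.0, 0.6]
opening: 0.02
grip_force: 40.0
```

Call:
step_arm --pt "0 0 0 1 0 0 0" --pt "0 0 0 3 0 0 0" --pt "0 0 0 5 0 0 0" --pt "0 0 0 7.5 0 0 0" --pt "0 0 0 10 0 0 0"

```text
time: 4.25
tool_pos: [0.5035, 0.0711, 0.125]
tool_rot: [-3.142, -0.001, 3.107]
contact_force: [-0.0, -0.1, -1.5]
opening: 0.0199
grip_force: 40.0
```

Call:
step_arm --pt "0 0 -2 0.5 0 0 0.02" --pt "0 0 -5 1 0 0 0.05" --pt "0 0 -8 1.5 0 0 0.08" --pt "0 0 -11.5 2 0 0 0.11" --pt "0 0 -15 2 0 0 0.14"

```text
time: 4.67
tool_pos: [0.5042, -0.0802, 0.1454]
tool_rot: [-3.141, 0.002, -3.034]
contact_force: [0.3, -0.5, -1.5]
opening: 0.0197
grip_force: 40.0
```

Call:
step_arm --pt "0 0 -3.5 0 0 0 0.035" --pt "0 0 -7 0 0 0 0.07" --pt "0 0 -10 0 0 0 0.1" --pt "0 -0.1 -13 0 0 0 0.13" --pt "0 -0.2 -14.7 0 0 0 0.143"

```text
time: 5.08
tool_pos: [0.5016, -0.229, 0.1443]
tool_rot: [-3.141, -0.0, -2.894]
contact_force: [0.4, 0.5, -1.8]
opening: 0.0196
grip_force: 40.0
```

Call:
step_arm --pt "0 0 0 0 0 0 0" --pt "0 0 0 0 0 0 0" --pt "0 0 0 0 0 0 0" --pt "0 0 0 0 0 0 0" --pt "0 0 0 0 0 0 0"

```text
time: 5.5
tool_pos: [0.5022, -0.2247, 0.1439]
tool_rot: [3.141, -0.0, -2.892]
contact_force: [-0.3, 0.1, -1.3]
opening: 0.0197
grip_force: 40.0
```

Run:
```python
from h import *
o=observe();print(o["tool_pos"],o["tool_rot"])
w=cv2.resize(read_camera("wrist")[:,:,::-1],(800,600),interpolation=cv2.INTER_CUBIC)
cv2.imwrite("pics/w2.png",w)
im=read_camera("scene")[:,:,::-1]
cv2.imwrite("pics/s2.png",cv2.resize(im[150:300,260:440],None,fx=4,fy=4,interpolation=cv2.INTER_CUBIC))
```

```text
[ 0.5022171  -0.22473706  0.14392773] [ 3.14130203e+00 -2.41990027e-05 -2.89206312e+00]
```

View pics/w2.png

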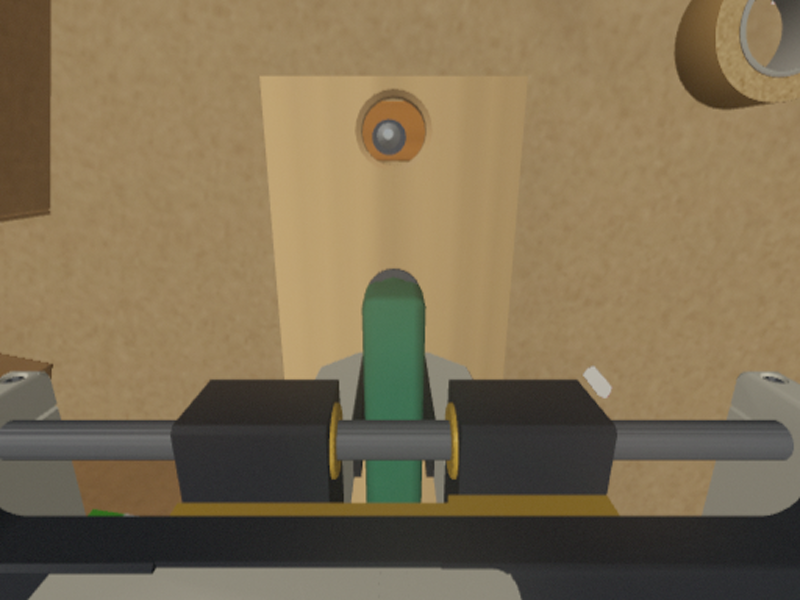

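View pics/s2.png

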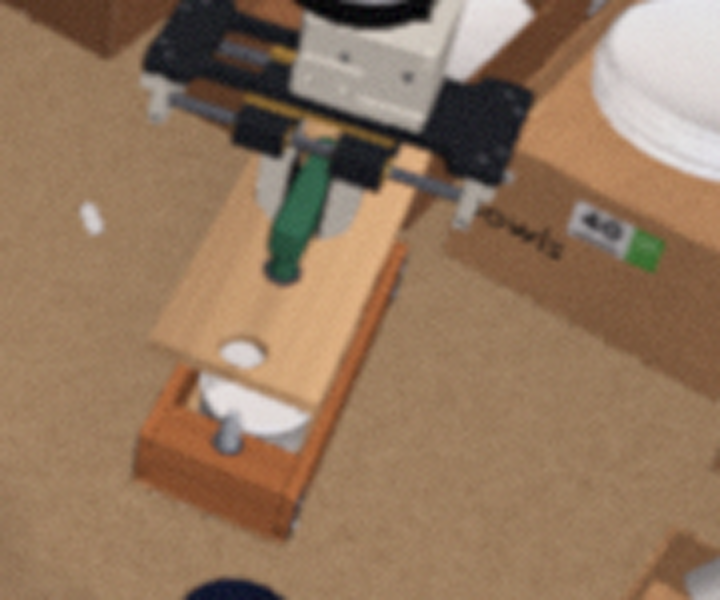

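The wrist view shows the near-side pin tip at (388,134) through the hole centred at about (393,127). I'll turn that into an offset.

Run:
```python
from h import *
s=lambda u,v,z:ray("wrist",u/1.5625,v/1.5625,z)[:2]
h=s(393.5,125.5,.130);p=s(388,134,.078);b=s(393,130,.121)
a=np.radians(14.3);T=observe()["tool_pos"][:2]
ex=np.array([np.cos(a),np.sin(a)])
print("hole",h,b,"pin",p,"d",p-h,"expected hole",T-.092*ex+[.0003,.0007],"expected pin",np.array([.5017,-.2255])-.092*ex)
```

```text
hole [ 0.41185237 -0.24924971] [ 0.41284452 -0.24918853] pin [ 0.41261481 -0.2517158 ] d [ 0.00076243 -0.00246609] expected hole [ 0.41344896 -0.24699971] expected pin [ 0.41255055 -0.24822391]
```

Call:
step_arm --pt "0 0 -0.2 -1 0 0 0" --pt "0 0 -0.2 -2 0 0 0" --pt "0 0 -0.2 -3 0 0 0" --pt "0 0 -0.2 -3.5 0 0 0" --pt "0 0 -0.2 -3.5 0 0 0"

```text
time: 6.02
tool_pos: [0.5011, -0.2272, 0.1066]
tool_rot: [3.139, -0.003, -2.894]
contact_force: [-0.8, -0.1, -1.3]
opening: 0.02
grip_force: 40.0
```

Run:
```python
from h import *
o=observe();print(o["tool_pos"],o["tool_rot"])
w=cv2.resize(read_camera("wrist")[:,:,::-1],(800,600),interpolation=cv2.INTER_CUBIC)[50:250,250:550]
im=read_camera("top")[:,:,::-1]
t=cv2.resize(im[140:250,310:420],(600,600),interpolation=cv2.INTER_CUBIC)
c=np.zeros((600,800,3),np.uint8);c[:,:500]=t[:,50:550];c[:200,500:]=w
cv2.imwrite("pics/c3.png",c)
```

```text
[ 0.50107384 -0.22724903  0.10661557] [ 3.13865126e+00 -2.64916076e-03 -2.89353782e+00]
```

View pics/c3.png

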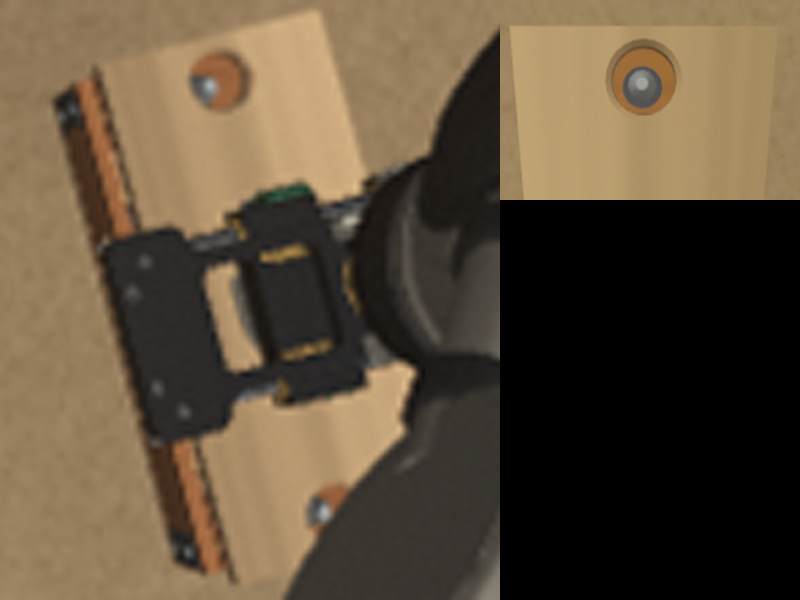

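The top view shows both pins inside their holes: far hole (219,80) with its pin tip at about (207,87). The wrist crop shows the near pin centred. I'll compute the far offset.

Run:
```python
from h import *
t=lambda x,y,z:ray("top",310+(x+50)/5.4545,140+y/5.4545,z)[:2]
h=t(219,81,.091);p=t(208,87,.077);print("far",h,p,p-h)
s=lambda x,y,z:ray("wrist",(x-250)/1.5625,(y+50)/1.5625,z)[:2]
h=s(643,76,.093);p=s(642,84,.078);print("near",h,p,p-h)
```

```text
far [ 0.59036746 -0.20511273] [ 0.59003812 -0.20470935] [-0.00032934  0.00040339]
near [ 0.41164382 -0.25210839] [ 0.41361879 -0.25201787] [1.97497497e-03 9.05144579e-05]
```

Both are within 2 mm, against 6 mm of clearance. Lowering.

Call:
step_arm --pt "0 0.05 0 -0.5 0 0 0" --pt "0 0.1 0 -1 0 0 0" --pt "0 0.1 0 -1.5 0 0 0" --pt "0 0.1 0 -2 0 0 0" --pt "0 0.1 0 -2.3 0 0 0"

```text
time: 6.53
tool_pos: [0.5028, -0.2277, 0.0849]
tool_rot: [3.141, -0.001, -2.893]
contact_force: [-0.9, 0.9, -1.0]
opening: 0.0196
grip_force: 40.0
```

Call:
step_arm --pt "0 0 0 -0.3 0 0 0" --pt "0 0 0 -0.6 0 0 0" --pt "0 0 0 -0.9 0 0 0" --pt "0 0 0 -1.0 0 0 0" --pt "0 0 0 -1.0 0 0 0"

```text
time: 6.95
tool_pos: [0.503, -0.2278, 0.0755]
tool_rot: [3.141, -0.0, -2.893]
contact_force: [-0.1, 0.2, -2.2]
opening: 0.0196
grip_force: 40.0
```

Call:
step_arm --pt "0 0 0 -0.1 0 0 0" --pt "0 0 0 -0.2 0 0 0" --pt "0 0 0 -0.2 0 0 0"

```text
time: 7.2
tool_pos: [0.5032, -0.2279, 0.0738]
tool_rot: [-3.141, 0.0, -2.893]
contact_force: [-0.7, -0.0, -1.6]
opening: 0.02
grip_force: 40.0
```

Call:
step_arm --pt "0 0 0 -0.05 0 0 0" --pt "0 0 0 -0.1 0 0 0" --pt "0 0 0 -0.1 0 0 0"

```text
time: 7.45
tool_pos: [0.5032, -0.2279, 0.0737]
tool_rot: [-3.141, 0.001, -2.893]
contact_force: [-2.2, 1.0, 6.1]
opening: 0.0195
grip_force: 40.0
```

Contact comes exactly at the seated height. Releasing.

Call:
step_arm --pt "0 0 0 0.1 0 0 0" --pt "0.7 0 0 0.1 0 0 0" --pt "0.7 0 0 0.1 0 0 0" --pt "0.7 0 0 0.1 0 0 0" --pt "0.7 0 0 0.1 0 0 0"

```text
time: 7.87
tool_pos: [0.5032, -0.2279, 0.0737]
tool_rot: [3.142, 0.0, -2.893]
contact_force: [1.2, 0.5, -0.5]
opening: 0.0416
grip_force: 0.0
```

Call:
step_arm --pt "0.7 0 0 0 0 0 0" --pt "0.7 0 0 0 0 0 0" --pt "0.7 0 0 0 0 0 0" --pt "0.7 0 0 0 0 0 0"

```text
time: 8.2
tool_pos: [0.5031, -0.2279, 0.0737]
tool_rot: [3.141, 0.0, -2.893]
contact_force: [1.2, -0.6, -0.0]
opening: 0.0633
grip_force: 0.0
```

Call:
step_arm --pt "0.7 0 0 1.5 0 0 0" --pt "0.7 0 0 3 0 0 0" --pt "0.7 0 0 5 0 0 0" --pt "0.7 0 0 8 0 0 0" --pt "0.7 0 0 11 0 0 0"

```text
time: 8.62
tool_pos: [0.5026, -0.2275, 0.1843]
tool_rot: [3.14, -0.001, -2.893]
contact_force: [0.9, -0.3, 0.8]
opening: 0.0642
grip_force: 0.0
```

Call:
step_arm --pt "0.7 0 3 1 0 0 0" --pt "0.7 0 6 2 0 0 0" --pt "0.7 0 9 2 0 0 0" --pt "0.7 0 12 2 0 0 0" --pt "0.7 0 15 2 0 0 0"

```text
time: 9.03
tool_pos: [0.5029, -0.0766, 0.2041]
tool_rot: [-3.141, 0.001, -2.894]
contact_force: [0.5, 0.3, -0.8]
opening: 0.0643
grip_force: 0.0
```

Run:
```python
from h import *
t=cv2.resize(read_camera("top")[140:250,310:420,::-1],(400,400),interpolation=cv2.INTER_CUBIC)
s=cv2.resize(read_camera("scene")[190:290,280:380,::-1],(400,400),interpolation=cv2.INTER_CUBIC)
cv2.imwrite("pics/f.png",np.hstack([t,s]))
```

```text
(no output)
```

View pics/f.png

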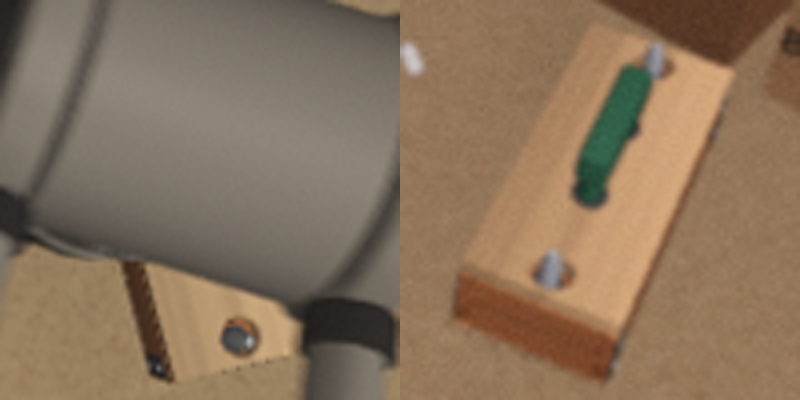

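The scene crop shows the lid flat on the rim, with both pins standing through its holes at (550,270) and (655,60) and the robot clear.

```bash
python3 -c "
from cell import *
print(hand_in())"
```

```text
the job is handed in; nothing more can be done
None
```

The green-handled lid is on the case, flat on the rim with both pins through its holes; I let go of it, left the yellow-handled lid alone, and handed the job in at about 9 s.

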